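# Tip a washed valve block onto its back and lay it in the inspection cradle

## Task

Take the tall aluminium valve block out of the drain tray and stand it upright on the black rubber mat, letting go of it there. Then tip it over so that it lies on the mat with its blue back down and its grooved face up, take it again and lay it down, not drop it, grooved face up, between the red cheeks of the yellow cradle, resting level on both white saddles and centred along the cradle; either end may lead. Leave all the other parts, tools and containers standing or lying where they are.

Things in the scene. Friction and masses are not known exactly. Their poses are not given: they have to be found in the camera images.
- block: Valve block: bare aluminium slab 40 (x) x 64 (y) x 150 (z) mm, 0.45 to 0.7 kg. It starts standing on a 40 x 64 end, turned any way. Origin at the centre of that end, z along its length (up while standing). Its +x face is grooved (dark channels), its -x face painted blue. Pushed high on the grooved face it tips once the top has moved about 40 mm, and falls with that face up.
- block_center (a point): Middle of the valve block: 75 mm along z from the block's origin, halfway through its thickness and width.
- tray: Fixed open aluminium drain tray 264 (x) x 112 (y) mm, 40 mm high, walls and floor 4 mm thick; origin at the centre of its underside. The block, the canister and the pump stand in it in a row along its x, about 80 mm apart, in any order. Tray and cradle may change sides (left or right of the mat).
- mat: Fixed black rubber mat 200 (x) x 300 (y) x 4 (z) mm, origin at the centre of its underside, lying flat on the bench. The spray can and the jar stand on it near the two corners on its +x side (about 70 mm from the middle in x, 115 mm in y); the -x half is free along its full length.
- cradle: Fixed yellow cradle: base 200 (x) x 112 (y) x 8 mm, origin under its centre. The block lies along x on two white saddle bars at x = -50 and +50 mm (20 mm long in x, tops 35 mm above the bench), each between two red cheeks 8 mm thick: gap 72 mm in y, tops 58 mm above the bench. Between the bars (x from -40 to 40 mm) nothing stands above the base: fingers may reach down there.
- cradle_seat (a point): Middle of the cradle at the height of the saddle tops, 35 mm above the bench; the block lying in place has its middle 20 mm above this point.
- canister: Bystander: orange canister, diameter 56 mm, 165 mm high, standing in the tray; origin at the centre of its foot.
- pump: Bystander: grey pump, foot 50 x 60 x 30 mm with a 44 mm round body on it, 98 mm high in all, standing in the tray; origin at the centre of its foot.
- spray: Bystander: yellow spray can, diameter 54 mm, 155 mm high, standing on the mat; origin at the centre of its foot.
- jar: Bystander: glass jar with a black cap, diameter 56 mm, 80 mm high, standing on the mat; origin at the centre of its foot.
- wrench: Bystander: steel wrench 150 mm long, lying on the bench beyond the mat.
- bearing: Bystander: steel bearing ring, outside diameter 64 mm, 18 mm high, lying flat on the bench beyond the mat.
- mug: Bystander: blue mug, 80 mm wide, 90 mm high, standing on the bench beyond the mat.
There are look-alikes about, which are no part of the job. What is shaped like the block but pink or purple is not meant.

How it is judged:
By the outcome, as a careful person would: the job done as asked, in the order asked, and still so for the second after the job is handed in, with the robot touching nothing.
It also fails if it takes over 64 s, if anything falls off the work surface, if the arm or the gripper's body presses on something with over 40 N, if the wrist force passes 120 N, or if a joint passes its speed limit or range.

## Robot

A 6-joint arm with a two-finger parallel gripper is mounted at the origin on the work surface. World frame = base frame: x ahead of the robot, y to its left, z up, the work surface at z = 0. Lengths are in m, angles in rad, forces in N, time in s.
With the tool pointing down it reaches from about 0.35 to 0.775 m from the base axis. Payload 7.3 kg.
Tool frame: the origin (TCP) lies at the centre of the arm's flange, where the gripper is bolted on; the fingertips stand 178 mm ahead of it and the grasp point (between the pads) lies 159 mm ahead of it; z points along the fingers, y is the line along which they close (so a half turn about z gives the same grasp; the last joint's range is limited). The gripper opens to 92 mm and grips with 3 to 60 N. Pads are 19 mm wide; open, the fingers measure 130 mm over their backs; the gripper's body (75 mm by 190 mm) begins 47 mm behind the grasp point.
Start: joints at [-1.277, 0.342, 1.524, -0, 1.275, -0.146], TCP at [0.224, -0.475, 0.405] pointing down, gripper open.
Joint ranges: [-2.53, 2.53], [-0.77, 2.02], [0.04, 2.7], [-1, 4.14], [0.28, 2.66], [-3.11, 3.11]. Speed limits (rad/s): [2.57, 2.57, 3.14, 3.14, 3.14, 3.14].

## Interface

Orientations are given as [roll, pitch, yaw] about the fixed x, y, z axes, in that order (R = Rz(yaw) Ry(pitch) Rx(roll)).
In Python, from cell import telemetry, vision, ticket gives the robot as it stands.
- The arm moves only by the shell command python3 -m crank 'ROWS' [FORCE]. ROWS is JSON, a list of rows, each a list of 5 numbers: the gripper command: -1 is shut, 1 is fully open, values between are in proportion, then the shift along the tool's x, y, z in mm, then the turn about the tool's z in rad. In form: [[fingers, dx, dy, dz, roll], ...]. A call has 1 to 12 rows; each row is the pose to reach, as a shift and turn from the pose commanded when the call began, along the tool's axes at that moment; what a row does not reach only later rows make up. A row lasts 1/12 s, in which the tool goes at most 41.7 mm and 7.16 degrees, less where a joint would pass 70% of its speed; a pose out of reach is approached as far as the arm can. A call with a gripper value outside its range is refused whole. The fingers move at their own pace and stop on an object; FORCE is the grip in N (left out, the last holds). Time passes only in rows, so rows that repeat a pose let the fingers close. It gives the time, the measured TCP pose, the force, the opening and the grip force at its end, in the units of the state.
- telemetry.observe(): the state, without advancing time (a new reading comes with each control period).
- vision.read_camera(name): name is "side" or "top"; returns (picture, depth): 480x640x3 uint8, red, green, blue; 480x640 float32, m along the optical axis (not along the pixel's ray), 0 where there is no reading.
- vision.get_calibration(name): a dict with "camera_matrix" (3x3 intrinsics, pixels), "rvec" (rotation vector, rad) and "tvec" (3), from world to camera coordinates, as OpenCV has them. Camera axes: x right, y down, z forward; pixel columns grow to the right and rows downward; lengths in m; the calibration is good to about 2 mm. A picture is of the moment at which its call begins. get_calibration takes no time and is no camera call.
- ticket.hand_in(): hands the job in; it is judged then, once.
The state is a dict: "time": time; "qpos": joint angles; "qvel": joint speeds; "joint_efforts": joint torques, N m; "tool_pos": TCP position; "tool_rot": TCP orientation; "contact_force": force on the tool from outside, world axes, zero at the start; "torque": the same for the moment, N m; "opening": finger opening in m; "grip_force": force on a finger pad.
Only numpy, scipy, OpenCV 4.12 (cv2) and the standard library are available. Lean on these libraries where they do the work, as an engineer would, in place of code of your own. Each camera call takes 0.05 s, during which the arm holds its last target. There are 200 camera calls.

## Working session

There is one attempt and no reset: what is moved stays moved. The work goes in short steps, Python scripts to look and compute and a shell command to move; the robot and the scene stay as the last step left them, time stands still between calls to the robot, and variables do not carry over. Pictures are saved under pics/ and viewed, at most 10 in all, crops included, and the job is handed in when it is done.

```bash
ls; mkdir -p pics
python3 - <<'E'
from cell import telemetry, vision
import cv2,numpy as np
s=telemetry.observe();print({k:np.round(v,3).tolist() for k,v in s.items()})
for n in("top","side"):
    p,d=vision.read_camera(n);cv2.imwrite(f"pics/{n}0.png",p[...,::-1]);np.save(f"{n}.npy",d)
    print(n,{k:np.round(v,3).tolist() for k,v in vision.get_calibration(n).items()})
E
```

```text
pics
{'time': 0.0, 'qpos': [-1.277, 0.343, 1.525, 0.0, 1.275, -0.146], 'qvel': [-0.001, -0.0, -0.0, 0.0, 0.0, -0.002], 'joint_efforts': [-0.001, -43.125, -24.422, 0.072, 0.056, -0.0], 'tool_pos': [0.224, -0.475, 0.404], 'tool_rot': [-3.14, -0.0, 0.44], 'contact_force': [-0.218, -0.835, 0.411], 'torque': [-0.001, 0.027, -0.006], 'grip_force': 0.0, 'opening': 0.092}
top {'camera_matrix': [[625.08, 0.0, 324.876], [0.0, 625.08, 247.031], [0.0, 0.0, 1.0]], 'rvec': [2.165, -2.21, 0.062], 'tvec': [0.07, 0.523, 1.42]}
side {'camera_matrix': [[530.521, 0.0, 315.922], [0.0, 530.521, 247.085], [0.0, 0.0, 1.0]], 'rvec': [0.946, -2.488, 1.078], 'tvec': [0.405, 0.274, 1.137]}
```

View pics/top0.png

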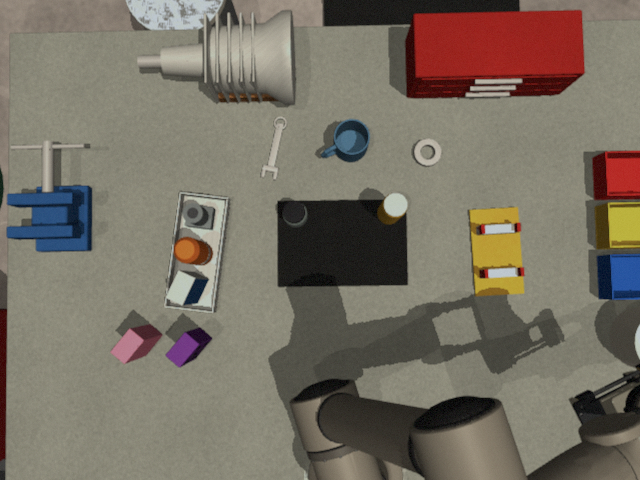

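View pics/side0.png

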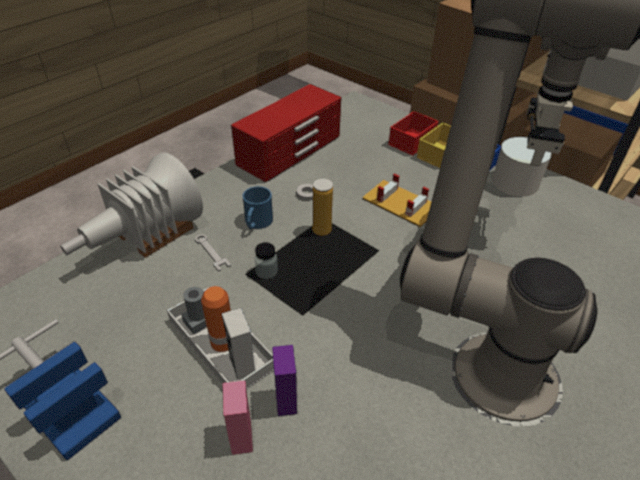

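The top view shows the tray at about (197,252) with the pump at (197,213), the canister at (192,250) and a silver/blue block at (187,289). The mat is at (342,243) with the jar at (294,212) and the spray can at (394,207). The cradle is at (497,250). There are three block-shaped candidates: silver/blue in the tray (187,289), pink (137,343) and purple (188,346). The bare aluminium one with a blue side, in the tray, fits the description. I'll confirm it in a crop while measuring.

```bash
cat > h.py <<'E'
import cv2,numpy as np
from cell import telemetry,vision
def cal(n):
    c=vision.get_calibration(n);return np.array(c["camera_matrix"]),cv2.Rodrigues(np.array(c["rvec"],float))[0],np.array(c["tvec"],float).ravel()
def cloud(n,d):
    K,R,t=cal(n);v,u=np.mgrid[:480,:640]
    P=np.stack([(u-K[0,2])/K[0,0]*d,(v-K[1,2])/K[1,1]*d,d],-1)
    W=(P-t)@R;W[d==0]=np.nan;return W
def ray(n,u,v,z):
    K,R,t=cal(n);C=-R.T@t;r=R.T@np.linalg.inv(K)@[u,v,1];return C+r*(z-C[2])/r[2]
def proj(n,p):
    K,R,t=cal(n);q=K@(R@np.array(p,float)+t);return q[:2]/q[2]
def rect(n,mask,z):
    "min-area rectangle, on plane z, of the largest blob of the mask"
    cs=cv2.findContours(mask.astype(np.uint8),cv2.RETR_EXTERNAL,cv2.CHAIN_APPROX_NONE)[0]
    c=max(cs,key=cv2.contourArea)[:,0]
    w=np.array([ray(n,u,v,z)[:2] for u,v in c]).astype(np.float32)
    r=cv2.minAreaRect(w*1000);return np.round(r[0],1),np.round(r[1],1),round(r[2],1)
def hsv(p):return cv2.cvtColor(p,cv2.COLOR_RGB2HSV)
E
python3 - <<'E'
from h import *
t=cv2.imread("pics/top0.png")[...,::-1].copy();s=cv2.imread("pics/side0.png")
H=hsv(t);W=cloud("top",np.load("top.npy"));Z=W[...,2];h,S,V=[H[...,i].astype(int) for i in range(3)]
v,u=np.mgrid[:480,:640]
box=lambda a,b,c,d:(u>a)&(u<b)&(v>c)&(v<d)
tray=box(155,240,185,320)
m=tray&box(155,215,265,310)&(Z>.14)&(Z<.165);print("block top",rect("top",m&(S<80)&(V>120),.154),np.nanmedian(Z[m]),m.sum())
m=tray&(Z>.03)&(Z<.3);print("tray",rect("top",m,.04))
m=(V<45)&box(270,415,195,292);print("mat",rect("top",m,.004),np.nanmedian(Z[box(300,380,240,280)]))
m=(h>15)&(h<32)&(S>150)&box(460,530,200,300);print("cradle",rect("top",cv2.morphologyEx(m.astype(np.uint8),cv2.MORPH_CLOSE,np.ones((15,15))),.008))
for k,b in(("jar",box(280,312,200,228)),("spray",box(375,412,190,225)),("can",box(170,215,233,268)),("pump",box(180,215,200,230))):
    zt={"jar":.084,"spray":.159,"can":.169,"pump":.102}[k];m=b&(abs(Z-zt)<.012);print(k,m.sum(),m.any() and np.round(np.nanmedian(W[m],0),3))
for k,b in(("sad1",box(475,525,218,240)),("sad2",box(475,525,262,284))):
    m=b&(Z>.025)&(Z<.07);r=b&((h<8)|(h>172))&(S>120);w=b&(S<60)&(V>150);print(k,rect("top",m,.05),rect("top",w,.035),np.nanmedian(Z[w]))
a=cv2.resize(t[260:375,100:240,::-1],None,fx=3,fy=3,interpolation=2);b=cv2.resize(s[290:405,160:300],None,fx=3,fy=3,interpolation=2)
cv2.imwrite("pics/c1.png",cv2.resize(np.hstack([a,b]),(800,330)))
E
```

```text
block top (array([437.6, 361.2]), array([40.2, 64.7]), 64.2) 0.15338242368461807 640
tray (array([517.1, 350.6]), array([114.7, 263.7]), 82.0)
mat (array([534.7,  20.1]), array([297.5, 198.4]), 89.7) 0.003941175930278193
cradle (array([ 507.5, -335. ]), array([199.1, 112. ]), 2.1)
jar 407 [0.599 0.127 0.084]
spray 489 [ 0.6   -0.087  0.159]
can 492 [0.515 0.346 0.167]
pump 341 [0.598 0.345 0.102]
sad1 (array([ 555.2, -331.3]), array([21.3, 96.2]), 2.0) (array([ 557. , -336.3]), array([63.5, 20.5]), 88.8) 0.03428024581064124
sad2 (array([ 456.1, -334.2]), array([19.7, 97.2]), 2.0) (array([ 457.4, -339. ]), array([20.3, 63.4]), 2.4) 0.03426277000303778
```

View pics/c1.png

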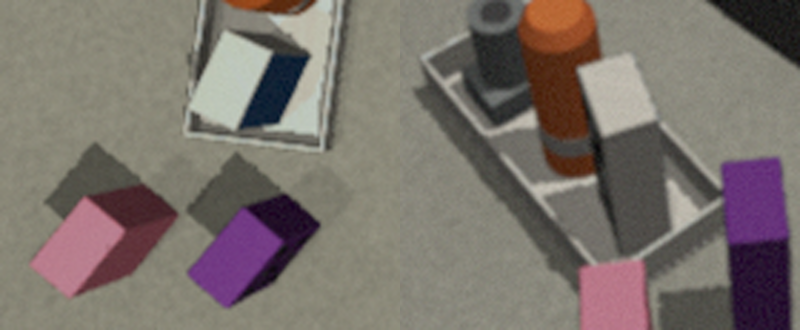

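The crop confirms it: bare aluminium on top and one side, with a blue face toward the mat. The look-alikes are plain pink and purple. Every measured size and height matches the given ones. I'll grip the block across its 40 mm thickness, near the top and clear of the canister.

```bash
cat >> h.py <<'E'
from scipy.spatial.transform import Rotation as Ro
def to(x,y,z,yaw):
    "shift (mm) in tool axes and turn, to bring the grasp point to x,y,z with world yaw, tool down"
    s=telemetry.observe();R=Ro.from_euler("xyz",s["tool_rot"]).as_matrix();p=np.array(s["tool_pos"])
    d=R.T@(np.array([x,y,z+.159])-p)*1000
    print("shift",np.round(d,1),"turn",round(-((yaw-s["tool_rot"][2]+np.pi)%(2*np.pi)-np.pi),3),"rows",int(np.ceil(np.linalg.norm(d)/41.7)),"t",round(s["time"],2))
def st():
    s=telemetry.observe();print({k:np.round(s[k],3).tolist() for k in("time","qpos","tool_pos","tool_rot","contact_force","opening","grip_force")})
E
python3 -c "
from h import *
to(.46,-.1,.245,-.2)"
```

```text
shift [ 373.6 -238.6    0.5] turn 0.64 rows 11 t 0.1
```

```bash
python3 -m crank '[[1,374,-239,0,0.64],[1,374,-239,0,0.64],[1,374,-239,0,0.64],[1,374,-239,0,0.64],[1,374,-239,0,0.64],[1,374,-239,0,0.64],[1,374,-239,0,0.64],[1,374,-239,0,0.64],[1,374,-239,0,0.64],[1,374,-239,0,0.64],[1,374,-239,0,0.64],[1,374,-239,0,0.64]]' 30; python3 -c "
from h import *
st();to(.4376,.3612,.245,-.45)"
```

```text
time: 1.1
tool_pos: [0.4623, -0.0943, 0.4045]
tool_rot: [-3.139, -0.001, -0.194]
contact_force: [-1.0, -0.6, 0.7]
opening: 0.0917
grip_force: 0.0
{'time': 1.1, 'qpos': [-0.365, 0.245, 1.663, 0.003, 1.234, 1.4], 'tool_pos': [0.462, -0.094, 0.404], 'tool_rot': [-3.139, -0.001, -0.194], 'contact_force': [-0.985, -0.581, 0.668], 'opening': 0.092, 'grip_force': 0.0}
shift [-112.2 -442.2    1.5] turn 0.256 rows 11 t 1.1
```

```bash
python3 -m crank '[[1,-112,-442,0,0.256],[1,-112,-442,0,0.256],[1,-112,-442,0,0.256],[1,-112,-442,0,0.256],[1,-112,-442,0,0.256],[1,-112,-442,0,0.256],[1,-112,-442,0,0.256],[1,-112,-442,0,0.256],[1,-112,-442,0,0.256],[1,-112,-442,0,0.256],[1,-112,-442,0,0.256],[1,-112,-442,0,0.256]]' 30
python3 - <<'E'
from h import *
st();to(.4376,.3612,.135,-.45)
p,d=vision.read_camera("side");cv2.imwrite("pics/side1.png",p[...,::-1])
E
```

```text
time: 2.1
tool_pos: [0.4372, 0.3606, 0.4039]
tool_rot: [-3.14, 0.001, -0.452]
contact_force: [-0.8, -0.4, 0.5]
opening: 0.0919
grip_force: 0.0
{'time': 2.1, 'qpos': [0.554, 0.419, 1.408, 0.002, 1.314, 2.576], 'tool_pos': [0.437, 0.361, 0.404], 'tool_rot': [-3.14, 0.001, -0.452], 'contact_force': [-0.844, -0.429, 0.546], 'opening': 0.092, 'grip_force': 0.0}
shift [  0.2  -0.6 109.9] turn -0.002 rows 3 t 2.1
```

View pics/side1.png

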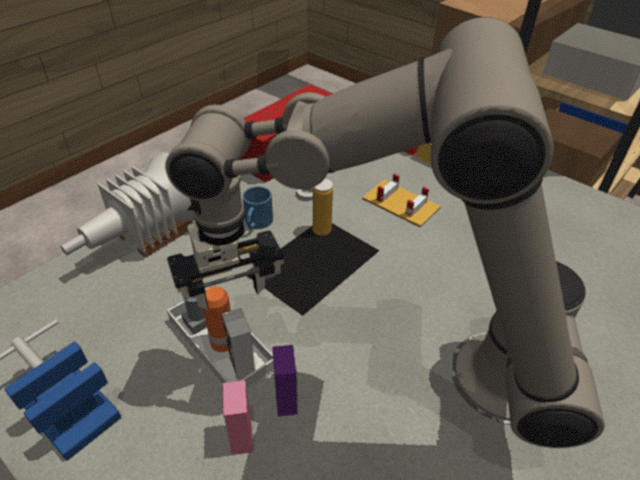

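The gripper hangs level over the block (block top at about (238,320)), with its fingers spread across the blue and grooved faces and clear of the canister at (217,300). Next I descend and grip.

```bash
python3 -m crank '[[1,0,0,35,0],[1,0,0,65,0],[1,0,0,90,0],[1,0,0,105,0],[1,0,0,110,0],[1,0,0,110,0],[-1,0,0,110,0],[-1,0,0,110,0],[-1,0,0,110,0],[-1,0,0,110,0],[-1,0,0,110,0],[-1,0,0,110,0]]' 35; python3 -c "
from h import *
st()"
```

```text
time: 3.15
tool_pos: [0.4383, 0.3559, 0.2951]
tool_rot: [-3.141, -0.0, -0.456]
contact_force: [-0.2, -0.5, 0.2]
opening: 0.0567
grip_force: 0.0
{'time': 3.15, 'qpos': [0.546, 0.52, 1.564, -0.0, 1.057, 2.573], 'tool_pos': [0.438, 0.356, 0.295], 'tool_rot': [-3.141, -0.0, -0.456], 'contact_force': [-0.184, -0.456, 0.168], 'opening': 0.057, 'grip_force': 0.0}
```

```bash
python3 -m crank '[[0.3,-2,-5,0,0],[0.3,-2,-5,0,0],[0.3,-2,-5,0,0]]'; python3 -c "
from h import *
st();to(.4376,.3612,.135,-.45)"
```

```text
time: 3.4
tool_pos: [0.4387, 0.3616, 0.2946]
tool_rot: [-3.142, -0.0, -0.456]
contact_force: [0.7, 0.1, -0.1]
opening: 0.0596
grip_force: 0.0
{'time': 3.4, 'qpos': [0.555, 0.527, 1.553, -0.0, 1.061, 2.581], 'tool_pos': [0.439, 0.362, 0.295], 'tool_rot': [-3.142, -0.0, -0.456], 'contact_force': [0.719, 0.099, -0.056], 'opening': 0.06, 'grip_force': 0.0}
shift [-0.8  0.9  0.6] turn -0.006 rows 1 t 3.4
```

```bash
python3 -m crank '[[-1,-1,1,0,0],[-1,-1,1,0,0],[-1,-1,1,0,0],[-1,-1,1,0,0],[-1,-1,1,0,0],[-1,-1,1,0,0],[-1,-1,1,0,0],[-1,-1,1,0,0]]' 35; python3 -c "
from h import *
st()"
```

```text
time: 4.07
tool_pos: [0.4374, 0.3607, 0.2946]
tool_rot: [3.141, 0.0, -0.456]
contact_force: [0.2, -0.7, 0.2]
opening: 0.0398
grip_force: 35.0
{'time': 4.067, 'qpos': [0.555, 0.525, 1.558, -0.0, 1.06, 2.582], 'tool_pos': [0.437, 0.361, 0.295], 'tool_rot': [3.141, 0.0, -0.456], 'contact_force': [0.198, -0.674, 0.152], 'opening': 0.04, 'grip_force': 34.954}
```

Gripped at 39.8 mm, as expected. Now I lift it straight up.

```bash
python3 -m crank '[[-1,0,0,-15,0],[-1,0,0,-40,0],[-1,0,0,-75,0],[-1,0,0,-100,0],[-1,0,0,-110,0],[-1,0,0,-110,0],[-1,0,0,-110,0]]' 40; python3 -c "
from h import *
st();to(.49,.10,.245,0)"
```

```text
time: 4.65
tool_pos: [0.4372, 0.3606, 0.4033]
tool_rot: [3.14, 0.001, -0.456]
contact_force: [-0.2, 0.1, -5.0]
opening: 0.0397
grip_force: 39.9
{'time': 4.65, 'qpos': [0.555, 0.42, 1.408, -0.0, 1.315, 2.582], 'tool_pos': [0.437, 0.361, 0.403], 'tool_rot': [3.14, 0.001, -0.456], 'contact_force': [-0.218, 0.138, -5.042], 'opening': 0.04, 'grip_force': 39.945}
shift [162.3 210.7  -0.5] turn -0.456 rows 7 t 4.65
```

```bash
python3 -m crank '[[-1,15,30,0,0],[-1,33,67,0,0],[-1,50,102,0,0],[-1,80,130,0,-0.1],[-1,110,155,0,-0.2],[-1,135,180,0,-0.3],[-1,150,200,0,-0.38],[-1,162,211,0,-0.456],[-1,162,211,0,-0.456],[-1,162,211,0,-0.456],[-1,162,211,0,-0.456]]' 40
python3 - <<'E'
from h import *
st();to(.49,.10,.139,0)
p,d=vision.read_camera("side");W=cloud("side",d);cv2.imwrite("pics/side2.png",p[...,::-1])
a,b=proj("side",[.49,.1,.17]);print(a,b)
# lowest visible points of the carried block
m=(abs(W[...,0]-.49)<.06)&(abs(W[...,1]-.1)<.06)&(W[...,2]>.06)&(W[...,2]<.2)
print(np.nanpercentile(W[m],[1,50,99],axis=0).round(3))
cv2.imwrite("pics/c2.png",cv2.resize(p[130:330,150:420,::-1],None,fx=2.9,fy=2.9,interpolation=2))
E
```

```text
time: 5.57
tool_pos: [0.4895, 0.1004, 0.4031]
tool_rot: [-3.141, 0.003, -0.002]
contact_force: [-0.4, 0.6, -4.8]
opening: 0.04
grip_force: 40.0
{'time': 5.567, 'qpos': [0.049, 0.298, 1.593, 0.0, 1.254, 1.621], 'tool_pos': [0.489, 0.1, 0.403], 'tool_rot': [-3.141, 0.003, -0.002], 'contact_force': [-0.408, 0.552, -4.752], 'opening': 0.04, 'grip_force': 39.996}
shift [  0.9   0.5 105.1] turn -0.002 rows 3 t 5.57
303.7826267175298 236.39458191541294
[[0.453 0.084 0.112]
 [0.468 0.121 0.158]
 [0.516 0.125 0.199]]
```

View pics/c2.png

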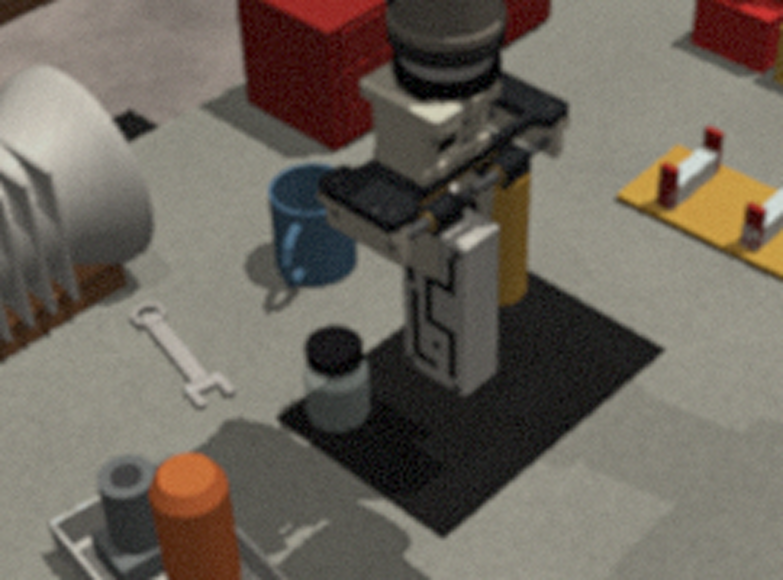

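The block hangs vertical, grooved face toward the camera (+y), with its foot at z≈0.112 above the free mat half. I'll lower it 106 mm, then the rest gently.

```bash
python3 -m crank '[[-1,0,0,35,0],[-1,0,0,65,0],[-1,0,0,90,0],[-1,0,0,100,0],[-1,0,0,104,0],[-1,0,0,104,0],[-1,0,0,106,0],[-1,0,0,106,0]]' 40; python3 -m crank '[[-1,0,0,1,0],[-1,0,0,2,0],[-1,0,0,2,0]]'; python3 -c "
from h import *
st()"
```

```text
time: 6.28
tool_pos: [0.4901, 0.1004, 0.2995]
tool_rot: [-3.142, -0.002, 0.0]
contact_force: [0.1, 0.0, -3.4]
opening: 0.0399
grip_force: 40.0
time: 6.53
tool_pos: [0.4899, 0.1, 0.297]
tool_rot: [3.142, -0.001, -0.0]
contact_force: [-0.9, -0.4, -5.1]
opening: 0.0398
grip_force: 40.0
{'time': 6.533, 'qpos': [0.048, 0.415, 1.744, -0.0, 0.982, 1.619], 'tool_pos': [0.49, 0.1, 0.297], 'tool_rot': [3.142, -0.001, -0.0], 'contact_force': [-0.877, -0.384, -5.062], 'opening': 0.04, 'grip_force': 39.997}
```

```bash
python3 -m crank '[[-1,0,0,1,0],[-1,0,0,2,0],[-1,0,0,2,0],[-1,0,0,3,0],[-1,0,0,3,0]]'; python3 -c "
from h import *
st()"
```

```text
time: 6.95
tool_pos: [0.4899, 0.1, 0.2947]
tool_rot: [3.141, -0.001, -0.0]
contact_force: [-2.8, -0.9, 5.6]
opening: 0.0395
grip_force: 40.0
{'time': 6.95, 'qpos': [0.048, 0.418, 1.747, -0.0, 0.977, 1.619], 'tool_pos': [0.49, 0.1, 0.295], 'tool_rot': [3.141, -0.001, -0.0], 'contact_force': [-2.811, -0.918, 5.597], 'opening': 0.04, 'grip_force': 40.0}
```

The block is on the mat (force is now upward). I'll release it, lift straight up, and look.

```bash
python3 -m crank '[[0.2,0,0,0,0],[0.2,0,0,0,0],[0.6,0,0,0,0],[0.6,0,0,0,0],[0.6,0,0,0,0],[0.6,0,0,-20,0],[0.6,0,0,-50,0],[0.6,0,0,-85,0],[0.6,0,0,-110,0],[0.6,0,0,-110,0]]' 30
python3 - <<'E'
from h import *
st();to(.49,.22,.245,0)
p,d=vision.read_camera("side");W=cloud("side",d)
m=(abs(W[...,0]-.49)<.07)&(abs(W[...,1]-.1)<.07)&(W[...,2]>.02)&(W[...,2]<.17)
print(np.nanpercentile(W[m],[1,50,99],axis=0).round(3))
t=m&(W[...,2]>.148);print("top",rect("side",t,.154))
E
```

```text
time: 7.78
tool_pos: [0.4908, 0.1001, 0.409]
tool_rot: [-3.141, -0.01, -0.0]
contact_force: [1.1, -0.2, 0.4]
opening: 0.0736
grip_force: 0.0
{'time': 7.783, 'qpos': [0.048, 0.292, 1.585, -0.0, 1.255, 1.619], 'tool_pos': [0.491, 0.1, 0.409], 'tool_rot': [-3.141, -0.01, -0.0], 'contact_force': [1.121, -0.153, 0.376], 'opening': 0.074, 'grip_force': 0.0}
shift [  -0.8 -119.9    5.1] turn -0.0 rows 3 t 7.78
[[0.454 0.083 0.022]
 [0.474 0.119 0.107]
 [0.518 0.124 0.155]]
top (array([484.4, 105.5]), array([43.8, 66.2]), 89.6)
```

It stands upright at about (0.487, 0.102) with its top at 0.154. Next I close the fingers, go to its grooved (+y) side and come down with the tips at z≈0.125.

```bash
python3 -m crank '[[-1,-2,-35,0,0],[-1,-4,-75,0,0],[-1,-4,-85,0,0],[-1,-4,-85,0,0],[-1,-4,-85,20,0],[-1,-4,-85,55,0],[-1,-4,-85,85,0],[-1,-4,-85,100,0],[-1,-4,-85,106,0],[-1,-4,-85,106,0],[-1,-4,-85,106,0]]' 30; python3 -c "
from h import *
st()"
```

```text
time: 8.75
tool_pos: [0.4863, 0.1845, 0.298]
tool_rot: [3.141, -0.0, -0.001]
contact_force: [0.4, 0.5, 0.3]
opening: 0.0046
grip_force: 0.0
{'time': 8.75, 'qpos': [0.215, 0.445, 1.688, -0.0, 1.008, 1.787], 'tool_pos': [0.486, 0.184, 0.298], 'tool_rot': [3.141, -0.0, -0.001], 'contact_force': [0.409, 0.471, 0.271], 'opening': 0.005, 'grip_force': 0.0}
```

```bash
python3 -m crank '[[-1,0,20,0,0],[-1,0,35,0,0],[-1,0,40,0,0],[-1,0,45,0,0],[-1,0,50,0,0],[-1,0,55,0,0],[-1,0,58,0,0]]' 30
python3 - <<'E'
from h import *
st()
p,d=vision.read_camera("side");W=cloud("side",d)
m=(abs(W[...,0]-.49)<.05)&(abs(W[...,1]-.09)<.08)&(W[...,2]>.02)&(W[...,2]<.16)
for z in(.03,.06,.09,.115): print(z,np.nanpercentile(W[m&(abs(W[...,2]-z)<.008)],[5,50,95],axis=0)[:,1].round(3))
E
```

```text
time: 9.33
tool_pos: [0.486, 0.1268, 0.298]
tool_rot: [-3.142, -0.001, -0.0]
contact_force: [-1.1, 0.6, 0.5]
opening: 0.0011
grip_force: 0.3
{'time': 9.333, 'qpos': [0.103, 0.417, 1.737, -0.0, 0.988, 1.673], 'tool_pos': [0.486, 0.127, 0.298], 'tool_rot': [-3.142, -0.001, -0.0], 'contact_force': [-1.136, 0.578, 0.512], 'opening': 0.001, 'grip_force': 0.311}
0.03 [0.086 0.118 0.122]
0.06 [0.084 0.116 0.119]
0.09 [0.081 0.113 0.117]
0.115 [0.078 0.11  0.12 ]
```

The block is starting to tilt about its lower edge. I'll keep pushing.

```bash
python3 -m crank '[[-1,0,5,0,0],[-1,0,10,0,0],[-1,0,15,0,0],[-1,0,20,0,0],[-1,0,25,0,0],[-1,0,29,0,0],[-1,0,32,0,0],[-1,0,32,0,0],[-1,0,32,0,0],[-1,0,32,0,0],[-1,0,32,0,0],[-1,0,32,0,0]]' 30
python3 - <<'E'
from h import *
st()
p,d=vision.read_camera("side");W=cloud("side",d);cv2.imwrite("pics/side3.png",p[...,::-1])
m=(abs(W[...,0]-.49)<.05)&(abs(W[...,1]-.02)<.14)&(W[...,2]>.02)&(W[...,2]<.11)
print(np.nanpercentile(W[m],[1,50,99],axis=0).round(3))
E
```

```text
time: 10.38
tool_pos: [0.4859, 0.0952, 0.2977]
tool_rot: [3.142, -0.0, 0.0]
contact_force: [0.0, 0.2, -0.7]
opening: 0.0001
grip_force: 0.0
{'time': 10.383, 'qpos': [0.039, 0.406, 1.756, -0.0, 0.98, 1.609], 'tool_pos': [0.486, 0.095, 0.298], 'tool_rot': [3.142, -0.0, 0.0], 'contact_force': [0.025, 0.197, -0.668], 'opening': 0.0, 'grip_force': 0.0}
[[ 0.454 -0.068  0.021]
 [ 0.481  0.015  0.042]
 [ 0.519  0.081  0.047]]
```

It fell: it now lies along y from about -0.07 to 0.08 with its top at 0.044. I'll raise the arm, turn the gripper 90° and open it.

```bash
python3 -m crank '[[1,0,0,-20,0],[1,0,0,-50,0],[1,0,0,-50,-0.12],[1,0,0,-50,-0.24],[1,0,0,-50,-0.36],[1,0,0,-50,-0.48],[1,0,0,-50,-0.6],[1,0,0,-50,-0.72],[1,0,0,-50,-0.84],[1,0,0,-50,-0.96],[1,0,0,-50,-1.08],[1,0,0,-50,-1.2]]' 30 >/dev/null;  python3 - <<'E'
from h import *
st()
p,d=vision.read_camera("side");W=cloud("side",d)
m=(abs(W[...,0]-.49)<.06)&(abs(W[...,1]-.02)<.14)&(abs(W[...,2]-.044)<.008)
print("side",rect("side",m,.044))
q,d=vision.read_camera("top");W=cloud("top",d)
m=(abs(W[...,0]-.49)<.06)&(abs(W[...,1]-.02)<.14)&(abs(W[...,2]-.044)<.008)
print("top",m.sum(),m.any() and rect("top",m,.044))
cv2.imwrite("pics/c3.png",np.hstack([cv2.resize(p[150:330,200:400,::-1],(400,360)),cv2.resize(q[180:300,270:415,::-1],(400,360))]))
to(.486,.006,.2,np.pi/2)
E
```

```text
{'time': 11.433, 'qpos': [0.038, 0.344, 1.692, -0.0, 1.106, 0.403], 'tool_pos': [0.486, 0.095, 0.348], 'tool_rot': [3.142, 0.0, 1.206], 'contact_force': [0.388, -0.078, -0.265], 'opening': 0.076, 'grip_force': 0.0}
side (array([482.9,   8.3]), array([153.3,  69.5]), 90.0)
top 1120 (array([489.3, -22.5]), array([92.4, 63. ]), 88.8)
shift [-83.1  32.4 -11.3] turn -0.369 rows 3 t 11.53
```

View pics/c3.png

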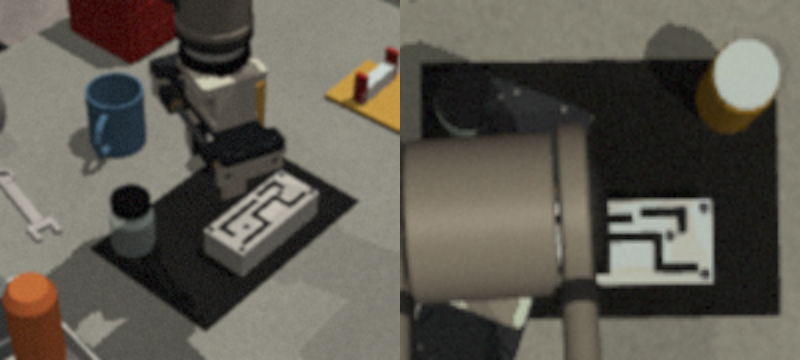

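It lies flat on the mat with the grooved face up; its right end is at about (713,240) in the right crop. Centre is about (0.488, 0.006). I'll move the gripper above it.

```bash
python3 -m crank '[[1,-30,12,-10,-0.12],[1,-60,24,-10,-0.24],[1,-82,34,-10,-0.369],[1,-82,34,-10,-0.369],[1,-82,34,-10,-0.369],[1,-82,34,-10,-0.369]]' 30
python3 - <<'E'
from h import *
st();to(.488,.0065,.027,np.pi/2)
E
```

```text
time: 12.03
tool_pos: [0.4878, 0.0066, 0.3576]
tool_rot: [-3.141, -0.0, 1.564]
contact_force: [0.1, 0.9, -0.2]
opening: 0.0917
grip_force: 0.0
{'time': 12.033, 'qpos': [-0.144, 0.32, 1.696, 0.0, 1.125, -0.137], 'tool_pos': [0.488, 0.007, 0.358], 'tool_rot': [-3.141, -0.0, 1.564], 'contact_force': [0.084, 0.917, -0.242], 'opening': 0.092, 'grip_force': 0.0}
shift [ -0.2   0.3 171.6] turn -0.007 rows 5 t 12.03
```

```bash
python3 -m crank '[[1,0,0,35,0],[1,0,0,75,0],[1,0,0,110,0],[1,0,0,140,0],[1,0,0,158,0],[1,0,0,168,0],[1,0,0,168,0],[1,0,0,168,0]]' 30; python3 -c "
from h import *
st();to(.488,.0065,.028,np.pi/2)"
```

```text
time: 12.7
tool_pos: [0.4881, 0.0069, 0.19]
tool_rot: [3.142, 0.0, 1.568]
contact_force: [0.3, -0.4, 0.2]
opening: 0.0918
grip_force: 0.0
{'time': 12.7, 'qpos': [-0.143, 0.568, 1.871, 0.0, 0.703, -0.141], 'tool_pos': [0.488, 0.007, 0.19], 'tool_rot': [3.142, 0.0, 1.568], 'contact_force': [0.272, -0.397, 0.226], 'opening': 0.092, 'grip_force': 0.0}
shift [-0.4 -0.1  3. ] turn -0.002 rows 1 t 12.7
```

```bash
python3 -m crank '[[1,0,0,3,0],[-1,0,0,3,0],[-1,0,0,3,0],[-1,0,0,3,0],[-1,0,0,3,0],[-1,0,0,3,0],[-1,0,0,3,0],[-1,0,0,3,0],[-1,0,0,3,0]]' 40; python3 -m crank '[[-1,0,0,-10,0],[-1,0,0,-35,0],[-1,0,0,-70,0],[-1,0,0,-105,0],[-1,0,0,-135,0],[-1,0,0,-150,0],[-1,0,0,-150,0],[-1,0,0,-150,0]]' 40; python3 -c "
from h import *
st();to(.507,-.336,.17,.035)"
```

```text
time: 13.45
tool_pos: [0.488, 0.0062, 0.1871]
tool_rot: [3.141, 0.0, 1.569]
contact_force: [-0.3, 0.3, 5.1]
opening: 0.0638
grip_force: 40.0
time: 14.12
tool_pos: [0.4874, 0.0064, 0.3366]
tool_rot: [-3.142, 0.0, 1.569]
contact_force: [0.0, 0.1, -5.2]
opening: 0.0638
grip_force: 40.0
{'time': 14.117, 'qpos': [-0.144, 0.344, 1.727, -0.0, 1.071, -0.142], 'tool_pos': [0.487, 0.006, 0.337], 'tool_rot': [-3.142, 0.0, 1.569], 'contact_force': [0.042, 0.067, -5.182], 'opening': 0.064, 'grip_force': 39.995}
shift [-342.3   20.3    7.6] turn 1.534 rows 9 t 14.12
```

Gripped at 63.8 mm across the width. I'll carry it higher over to the cradle while turning it.

```bash
python3 -m crank '[[-1,-10,0,-25,0],[-1,-40,2,-40,0.1],[-1,-75,4,-40,0.22],[-1,-110,6,-40,0.34],[-1,-145,8,-40,0.46],[-1,-180,10,-40,0.58],[-1,-215,12,-40,0.7],[-1,-245,14,-40,0.82],[-1,-275,16,-40,0.94],[-1,-300,18,-40,1.06],[-1,-325,19,-40,1.18],[-1,-342,20,-40,1.3]]' 40; python3 -c "
from h import *
st();to(.507,-.336,.17,.037)"
```

```text
time: 15.12
tool_pos: [0.5066, -0.338, 0.3732]
tool_rot: [-3.138, 0.004, 0.261]
contact_force: [0.8, -0.1, -3.2]
opening: 0.0638
grip_force: 40.0
{'time': 15.117, 'qpos': [-0.714, 0.522, 1.325, -0.001, 1.3, 0.596], 'tool_pos': [0.507, -0.338, 0.373], 'tool_rot': [-3.138, 0.004, 0.261], 'contact_force': [0.768, -0.055, -3.157], 'opening': 0.064, 'grip_force': 39.986}
shift [ 1.1 -1.6 44.2] turn 0.224 rows 2 t 15.12
```

```bash
python3 -m crank '[[-1,0,-1,0,0.12],[-1,1,-2,10,0.224],[-1,1,-2,35,0.224],[-1,1,-2,65,0.224],[-1,1,-2,90,0.224],[-1,1,-2,100,0.224],[-1,1,-2,100,0.224],[-1,1,-2,100,0.224]]' 40
python3 - <<'E'
from h import *
st()
p,d=vision.read_camera("side");W=cloud("side",d)
q,d=vision.read_camera("top");V=cloud("top",d)
for n,X in(("side",W),("top",V)):
    m=(abs(X[...,0]-.507)<.12)&(abs(X[...,1]+.336)<.055)&(abs(X[...,2]-.132)<.008)
    print(n,m.sum(),np.nanpercentile(X[m],[1,99],axis=0).round(3).tolist(), m.any() and rect(n,m,.131))
x,y=proj("side",[.507,-.336,.08]).astype(int)
u,v=proj("top",[.507,-.336,.08]).astype(int)
c=lambda i,x,y:cv2.resize(i[max(y-60,0):y+60,max(x-65,0):x+65,::-1],(400,370),interpolation=2)
cv2.imwrite("pics/c4.png",np.hstack([c(p,x,y),c(q,u,v)]))
to(.507,-.336,.059,.037)
E
```

```text
time: 15.78
tool_pos: [0.5076, -0.3336, 0.2758]
tool_rot: [-3.14, 0.002, 0.045]
contact_force: [1.8, -0.3, -3.9]
opening: 0.064
grip_force: 40.0
{'time': 15.783, 'qpos': [-0.708, 0.612, 1.454, -0.0, 1.078, 0.819], 'tool_pos': [0.508, -0.334, 0.276], 'tool_rot': [-3.14, 0.002, 0.045], 'contact_force': [1.759, -0.276, -3.897], 'opening': 0.064, 'grip_force': 39.996}
side 32 [[0.485, -0.314, 0.124], [0.576, -0.281, 0.134]] (array([ 489.8, -302.8]), array([ 7.7, 29.4]), 24.0)
top 401 [[0.46, -0.364, 0.126], [0.581, -0.297, 0.139]] (array([ 562.5, -327.9]), array([37. , 65.6]), 2.6)
shift [-1.2  1.9 60. ] turn 0.008 rows 2 t 15.88
```

View pics/c4.png

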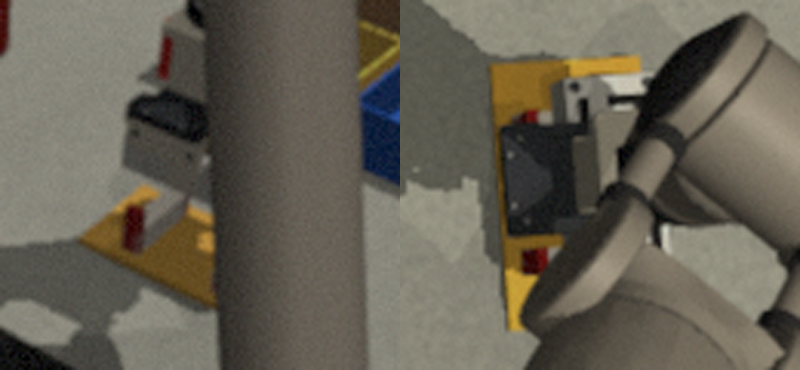

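The block hangs lengthwise over the cradle, with its far end clear at about (600,85) in the right crop. The sideways clearance is only ±4 mm, so I'll do one check of the cheek edges and the block's edge in the same camera.

Run:
```python
from h import *
t=cv2.imread("pics/top0.png")[...,::-1].copy();H=hsv(t)
m=(((H[...,0]<8)|(H[...,0]>172))&(H[...,1]>110)&(H[...,2]>70)).astype(np.uint8)
m[:215]=0;m[290:]=0;m[:,:470]=0;m[:,530:]=0
n,l,s,c=cv2.connectedComponentsWithStats(m)
for i in range(1,n):
    if s[i,4]<8: continue
    x,y,w,h,a=s[i];vc=c[i][1]
    print(s[i],"right edge y@.058",ray("top",x+w-.5,vc,.058)[:2].round(4),"left",ray("top",x-.5,vc,.058)[:2].round(4))
q,d=vision.read_camera("top");g=hsv(q)
u,v=proj("top",[.572,-.331,.132]);print(u,v)
v=int(v)
for r in(v-2,v,v+2):
    print(r,[tuple(int(k) for k in g[r,cx,1:]) for cx in range(int(u)-20,int(u)+22,2)])
print("cols from",int(u)-20,[ray("top",cx,v,.131)[:2].round(4).tolist() for cx in (int(u)-20,int(u)+20)])
```

```text
[517 223   4   8  32] right edge y@.058 [ 0.5584 -0.3782] left [ 0.5586 -0.3693]
[481 225   4   9  33] right edge y@.058 [ 0.5553 -0.2978] left [ 0.5555 -0.2889]
[484 269   4   9  30] right edge y@.058 [ 0.4565 -0.3009] left [ 0.4566 -0.292 ]
[520 268   4   8  29] right edge y@.058 [ 0.4586 -0.3809] left [ 0.4588 -0.372 ]
508.65541500602893 217.27875343089457
215 [(189, 112), (137, 97), (60, 68), (31, 133), (27, 85), (27, 103), (26, 135), (24, 127), (23, 121), (25, 151), (24, 194), (23, 200), (28, 199), (27, 198), (27, 198), (25, 151), (9, 59), (35, 22), (185, 11), (70, 22), (58, 22)]
217 [(169, 110), (24, 63), (25, 61), (27, 113), (22, 46), (13, 79), (25, 134), (27, 125), (26, 117), (29, 115), (31, 116), (22, 199), (26, 197), (27, 200), (27, 198), (27, 198), (27, 93), (51, 15), (64, 20), (13, 19), (12, 21)]
219 [(180, 115), (33, 61), (24, 64), (26, 118), (27, 131), (30, 135), (24, 130), (26, 117), (28, 118), (30, 121), (30, 93), (24, 137), (26, 145), (28, 120), (27, 96), (25, 82), (28, 27), (73, 21), (27, 19), (23, 11), (36, 28)]
cols from 488 [[0.5736, -0.2877], [0.5718, -0.3722]]
```

Cradle centre from the cheek edges is (0.507, -0.3355) at about 1.9°. The tool agrees to within 1.5 mm. I'll trim and lower to just above the cheeks.

```bash
python3 -m crank '[[-1,-0.5,1.5,10,0.011],[-1,-0.5,1.5,20,0.011],[-1,-0.5,1.5,28,0.011],[-1,-0.5,1.5,30,0.011],[-1,-0.5,1.5,30,0.011],[-1,-0.5,1.5,30,0.011]]' 40; python3 -c "
from h import *
st();to(.507,-.3353,.059,.034)"
```

```text
time: 16.43
tool_pos: [0.5072, -0.3351, 0.2465]
tool_rot: [-3.141, 0.0, 0.034]
contact_force: [-0.3, -0.2, -4.5]
opening: 0.0639
grip_force: 40.0
{'time': 16.433, 'qpos': [-0.71, 0.648, 1.48, -0.0, 1.015, 0.827], 'tool_pos': [0.507, -0.335, 0.246], 'tool_rot': [-3.141, 0.0, 0.034], 'contact_force': [-0.297, -0.247, -4.516], 'opening': 0.064, 'grip_force': 39.995}
shift [-0.2  0.2 28.5] turn -0.0 rows 1 t 16.43
```

```bash
python3 -m crank '[[-1,0,0,6,0],[-1,0,0,12,0],[-1,0,0,18,0],[-1,0,0,22,0],[-1,0,0,25,0],[-1,0,0,26,0],[-1,0,0,26,0]]' 40;python3 -m crank '[[-1,0,0,1,0],[-1,0,0,2,0],[-1,0,0,2,0]]' 40
```

```text
time: 17.02
tool_pos: [0.5071, -0.3351, 0.2204]
tool_rot: [-3.141, 0.0, 0.034]
contact_force: [-0.3, 0.1, -5.5]
opening: 0.0639
grip_force: 40.0
time: 17.27
tool_pos: [0.5072, -0.3351, 0.2188]
tool_rot: [3.141, -0.0, 0.034]
contact_force: [-0.2, 0.2, -5.1]
opening: 0.064
grip_force: 40.0
```

```bash
python3 -m crank '[[-1,0,0,1,0],[-1,0,0,1.5,0],[-1,0,0,1.5,0],[-1,0,0,1.5,0]]' 40
```

```text
time: 17.6
tool_pos: [0.5072, -0.3351, 0.2181]
tool_rot: [3.141, -0.001, 0.034]
contact_force: [-2.5, 2.0, 5.1]
opening: 0.0636
grip_force: 40.0
```

Contact: it's resting on the saddles. I'll release it, lift straight up, then back away to look.

```bash
python3 -m crank '[[0.6,0,0,0,0],[0.6,0,0,0,0],[0.9,0,0,0,0],[0.9,0,0,0,0],[0.9,0,0,-15,0],[0.9,0,0,-40,0],[0.9,0,0,-75,0],[0.9,0,0,-115,0],[0.9,0,0,-150,0],[0.9,0,0,-170,0],[0.9,0,0,-170,0]]' 30; python3 -m crank '[[0.9,-30,-20,0,0],[0.9,-60,-45,0,0],[0.9,-80,-80,0,0],[0.9,-90,-115,0,0],[0.9,-90,-155,0,0],[0.9,-90,-195,0,0],[0.9,-90,-235,0,0],[0.9,-90,-275,0,0],[0.9,-90,-310,0,0],[0.9,-90,-330,0,0],[0.9,-90,-330,0,0],[0.9,-90,-330,0,0]]'
python3 - <<'E'
from h import *
p,d=vision.read_camera("side");W=cloud("side",d)
q,d=vision.read_camera("top");V=cloud("top",d)
for n,X in(("side",W),("top",V)):
    m=(abs(X[...,0]-.507)<.12)&(abs(X[...,1]+.336)<.055)&(abs(X[...,2]-.075)<.008)
    print(n,m.sum(),rect(n,m,.075))
    A=X[m];c=np.linalg.lstsq(np.c_[A[:,:2]-A[:,:2].mean(0),np.ones(len(A))],A[:,2],rcond=None)[0];print("slope,z",c.round(3))
for k,z in(("jar",(.599,.127,.084)),("spray",(.6,-.087,.159)),("can",(.515,.346,.167)),("pump",(.598,.345,.102))):
    m=(abs(V[...,2]-z[2])<.012)&(np.hypot(V[...,0]-z[0],V[...,1]-z[1])<.05);print(k,m.sum(),np.nanmedian(V[m],0).round(3))
st()
x,y=proj("side",[.507,-.336,.06]).astype(int)
c=cv2.resize(p[y-60:y+60,x-65:x+65,::-1],(390,360),interpolation=2)
cv2.imwrite("pics/c5.png",np.hstack([c,cv2.resize(q[170:320,370:540,::-1],(410,360),interpolation=2)]))
E
```

```text
time: 18.52
tool_pos: [0.5077, -0.3355, 0.3931]
tool_rot: [3.134, -0.008, 0.034]
contact_force: [0.1, -0.3, 0.3]
opening: 0.0872
grip_force: 0.0
time: 19.52
tool_pos: [0.4059, -0.0075, 0.3867]
tool_rot: [3.141, 0.001, 0.037]
contact_force: [-0.2, -1.1, 0.3]
opening: 0.0869
grip_force: 0.0
side 467 (array([ 472.3, -328.3]), array([95.8, 71.9]), 4.1)
slope,z [ 0.002 -0.013  0.073]
top 2005 (array([ 505.2, -330.6]), array([149.7,  67.6]), 2.0)
slope,z [ 0.001 -0.002  0.075]
jar 405 [0.599 0.127 0.084]
spray 491 [ 0.599 -0.087  0.159]
can 528 [0.515 0.346 0.167]
pump 341 [0.598 0.345 0.102]
{'time': 19.617, 'qpos': [-0.211, 0.141, 1.849, -0.001, 1.151, 1.327], 'tool_pos': [0.406, -0.009, 0.387], 'tool_rot': [3.141, 0.0, 0.034], 'contact_force': [-0.224, 0.312, -0.391], 'opening': 0.087, 'grip_force': 0.0}
```

View pics/c5.png

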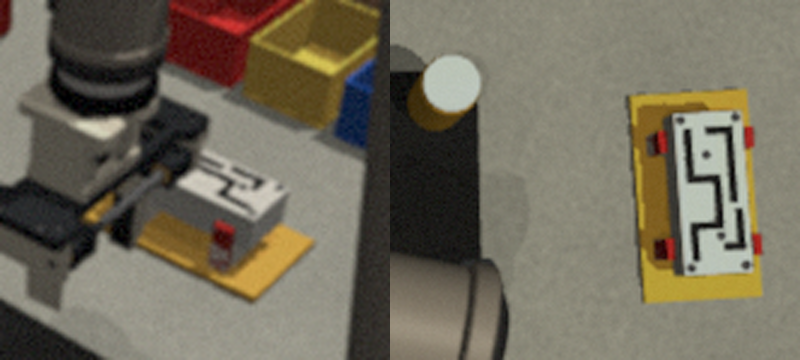

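The block lies grooved face up between the red cheeks (right crop, centre (710,192)). It is level with its top at 0.075, parallel at 2.0° and within 2 mm of the cradle's centre lengthwise. The jar, spray can, canister and pump haven't moved. Handing in.

```bash
python3 -c "
from cell import ticket
print(ticket.hand_in())"
```

```text
the job is handed in; nothing more can be done
None
```

The valve block was stood upright on the mat and released, tipped onto its blue back, and laid grooved face up on both cradle saddles, level and within about 2 mm of centre lengthwise; the job was handed in at about 20 s, with no verdict returned.

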